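# Make up a horn kit and a tweeter kit at the soldering bench

### The job

Make up the two kits for the next soldering job: in the blue tray the horn driver in the wide bay and the line transformer in one of the small bays; in the red tray the tweeter in the wide bay, with the copper coil and the yellow film capacitor behind it, one in each small bay. Stand every part upright and flat on the tray floor and do not drop any. Leave the solder reel and the blue can capacitor standing where they are.

Things in the scene. Friction and masses are not known exactly. Their poses are not given: they have to be found in the camera images.
- blue_tray: Blue fixed kit tray, 160 x 160 x 15 mm high, walls 4 mm, floor top 3 mm up. Origin: centre of underside, z up; yaw within 0.35 of 0. A divider along y at x = 10 mm parts the wide bay (near the robot, 84 x 152 mm inside, centre x -34, y 0) from two small bays (64 x 74 mm, centres x 44, y 39 and -39), parted by a divider at y = 0. Left or right of the robot; the red tray on the other side.
- red_tray: Red fixed kit tray, 160 x 160 x 15 mm high, walls 4 mm, floor top 3 mm up. Origin: centre of underside, z up; yaw within 0.35 of 0. A divider along y at x = 10 mm parts the wide bay (near the robot, 84 x 152 mm inside, centre x -34, y 0) from two small bays (64 x 74 mm, centres x 44, y 39 and -39), parted by a divider at y = 0. Left or right of the robot.
- driver: Horn driver: black ferrite magnet disc on a steel plate, smaller bright steel plate and silver threaded throat on top. Upright on the bench, any yaw. Origin: centre of underside, z up. Magnet 62 mm diameter, 8 to 34 mm up, grey cap 54 mm diameter below, throat 35 mm diameter, up to 53 mm. About 0.45 kg; grip across the magnet.
- transformer: Line transformer: laminated steel core 46 (its x) x 22 (its y) x 40 mm high; a yellow taped winding, 28 mm wide, 7 to 33 mm up, makes it 40 mm deep along its y; small brass pins on top. Upright on the bench, any yaw. Origin: centre of underside, z up. About 0.22 kg; best gripped across the core ends, along its x.
- tweeter: Dome tweeter: round black housing with a gold dome on top, 52 mm diameter up to 34 mm, dome up to 42 mm. Upright on the bench, any yaw. Origin: centre of underside, z up. About 0.14 kg.
- coil: Copper coil: plain round copper winding with thin black straps and a dark bore, 46 mm diameter, 36 mm high. Upright on the bench, any yaw. Origin: centre of underside, z up. About 0.16 kg.
- film_capacitor: Yellow film capacitor: box 40 (its x) x 26 (its y) x 38 mm high, two thin tin tabs on top up to 46 mm. Upright on the bench, any yaw. Origin: centre of underside, z up. About 0.06 kg.
- solder_reel: Reel of solder, for neither kit: grey wire between white end discs 50 mm diameter, 53 mm high. Upright on the bench, any yaw. Origin: centre of underside, z up. 
- can_capacitor: Can capacitor, for neither kit: dark blue can, silver top with two screw terminals, 35 mm diameter, 60 mm high. Upright on the bench, any yaw. Origin: centre of underside, z up. 
Things that resemble listed ones, but are neither listed nor needed, are in the scene too. What is shaped like the transformer but turquoise is not meant.

How it is judged:
By the outcome, as a careful person would: the job done as asked, in the order asked, and still so for the second after the job is handed in, with the robot touching nothing.
It also fails if it takes over 118 s, if anything falls off the work surface, if the arm or the gripper's body presses on something with over 40 N, if the wrist force passes 120 N, or if a joint passes its speed limit or range.

### The arm

A 6-joint arm with a two-finger parallel gripper is mounted at the origin on the work surface. World frame = base frame: x ahead of the robot, y to its left, z up, the work surface at z = 0. Lengths are in m, angles in rad, forces in N, time in s.
With the tool pointing down it reaches from about 0.375 to 0.9 m from the base axis. Payload 3.1 kg.
Tool frame: the origin (TCP) lies at the very end of the fingers, on their centre line; the grasp point (between the pads) lies 19 mm behind it; x points along the fingers, z is the direction in which the jaws open and shut, and the axes are right-handed (so a half turn about x gives the same grasp; the last joint's range is limited). The gripper opens to 87 mm and grips with 3 to 60 N. Pads are 19 mm wide; open, the fingers measure 117 mm over their backs; the gripper's body (75 mm by 190 mm) begins 51 mm behind the grasp point.
Start: joints at [-1.355, 0.527, 1.433, -0, 1.181, -0.178], TCP at [0.24, -0.577, 0.223] pointing down, gripper open.
Joint ranges: [-3.08, 3.08], [-0.75, 2.2], [0.22, 2.44], [-1.43, 4.57], [0, 2.65], [-2.85, 2.85]. Speed limits (rad/s): [2.79, 2.79, 3.14, 3.14, 3.14, 3.14].

### API

Orientations are given as a unit quaternion [x, y, z, w].
In Python, from rig import get_obs, vision, hand_in gives the robot as it stands. The module is installed in compiled form; this text tells all that it offers.
- The arm moves only by the tool step_arm, never from a script. Its arguments are lists of equal length, an entry for each row: "slide": the shift along the world's x, y, z scaled (see below), a list of three; "turn": the turn, a rotation vector about the world's x, y, z scaled (see below), a list of three. In form: {"slide": [[dx, dy, dz], ...], "turn": [[wx, wy, wz], ...]}. A call has 1 to 12 rows; each row is the pose to reach, as a shift and turn from the pose commanded when the call began, turning the shorter way round; what a row does not reach only later rows make up. The controller multiplies each number of a shift by 0.1 m and each number of a turn by 2 pi rad. A row lasts 1/10 s, in which the tool goes at most 50 mm and 8.59 degrees, less where a joint would pass 70% of its speed; a pose out of reach is approached as far as the arm can. A call with a number of a shift or a turn outside -1 to 1 is refused whole. A call with a gripper value outside its range is refused whole. "jaw" is the opening, from 0 (shut) to 1 (fully open), set as the call begins (left out, the last holds). The fingers move at their own pace and stop on an object; "newtons" is the grip in N (left out, the last holds). Time passes only in rows, so rows that repeat a pose let the fingers close. It gives the time, the measured TCP pose, the force and the opening at its end, in the units of the state.
- get_obs(): the state, without advancing time (a new reading comes with each control period).
- vision.camera(name): name is "side" or "top" or "wrist"; returns a dict with "image" (400x640x3 uint8, red, green, blue), "depth" (400x640 float32, m along the optical axis (not along the pixel's ray), 0 where there is no reading), "mtx" (3x3 intrinsics, pixels), "dist" ([k1, k2, p1, p2, k3] as OpenCV has them; the pictures are not rectified), "T" (4x4, takes a point from camera to world coordinates). Camera axes: x right, y down, z forward; pixel columns grow to the right and rows downward; lengths in m; the calibration is good to about 2 mm. A picture is of the moment at which its call begins.
- hand_in(): hands the job in, once; it reports no verdict.
Trained networks look in a picture, given as the dict that the camera call returned (one of the last four; its "shot" number tells which), for a name from the list of things; names that differ only in an ending like _2 or _b are one class to them, and where a whole thing is asked for, a point or a joint stands for the part that bears it (a point fixed in the world has none). Each returns a list of dicts, best first, with "p" (0 to 1); they miss things now and then, are a little off and sometimes report something else, mostly with a low value. They report only what shows in the picture. A call takes as long as a camera call. They do not tell look-alikes from the thing itself.
- vision.silhouettes(picture, thing): "mask" (400x640 bool, what is visible of it) and "centre" ([column, row] in pixels, amid what is visible of it).
- vision.spot_point(picture, thing): "centre" ([column, row] in pixels: a listed point, or the origin of a listed thing).
The state is a dict: "time": time; "q": joint angles; "joint_velocities": joint speeds; "joint_torque": joint torques, N m; "position": TCP position; "tool_rot": TCP orientation; "ft_force": force on the tool from outside, world axes, zero at the start; "moment": the same for the moment, N m; "grip_width": finger opening in m.
Only numpy, scipy, OpenCV 4.12 (cv2) and the standard library are available. Lean on these libraries where they do the work, as an engineer would, in place of code of your own. Each camera call takes 0.05 s, during which the arm holds its last target.

## Working session

There is one attempt and no reset: what is moved stays moved. The work goes in short steps, Python scripts to look and compute and a tool call to move; the robot and the scene stay as the last step left them, time stands still between calls to the robot, and variables do not carry over. Pictures are saved under pics/ and viewed, and the job is handed in when it is done.

Besides the shell and the picture viewer there is one more tool, called after "Request:" by a JSON object that holds its "op" and its "data". step_arm: Moves the arm, as the interface text tells. Its arguments: {"type":"object","properties":{"slide":{"type":"array"},"turn":{"type":"array"},"jaw":{"type":"number"},"newtons":{"type":"number"}},"required":["slide","turn"]}

```bash
mkdir -p pics
cat > h.py <<'E'
import numpy as np, cv2
from rig import get_obs, vision
def save(n,im): cv2.imwrite('pics/'+n+'.png',im[:,:,::-1])
def proj(c,P):
    T=np.linalg.inv(c['T']); P=np.atleast_2d(P).astype(float)
    p,_=cv2.projectPoints(P@T[:3,:3].T+T[:3,3],np.zeros(3),np.zeros(3),c['mtx'],np.array(c['dist'],float)); return p[:,0]
def ray(c,uv):
    n=cv2.undistortPoints(np.array([[uv]],float),c['mtx'],np.array(c['dist'],float))[0,0]
    return c['T'][:3,3], c['T'][:3,:3]@np.array([n[0],n[1],1.])
def onz(c,uv,z):
    o,d=ray(c,uv); return o+d*(z-o[2])/d[2]
def cloud(c):
    h,w=c['depth'].shape
    u,v=np.meshgrid(np.arange(w),np.arange(h))
    n=cv2.undistortPoints(np.stack([u.ravel(),v.ravel()],1).astype(float)[:,None],c['mtx'],np.array(c['dist'],float))[:,0]
    d=c['depth'].ravel()[:,None]
    P=np.hstack([n*d,d])@c['T'][:3,:3].T+c['T'][:3,3]
    P[d[:,0]==0]=np.nan
    return P.reshape(h,w,3)
E
python3 - <<'E'
from h import *
import pickle
D={}
for n in ['top','side','wrist']:
    c=vision.camera(n); save(n+'0',c['image']); D[n]=c
    print(n,c['shot'],c['T'].round(3).tolist(),c['mtx'].round(1).tolist(),np.round(c['dist'],4))
pickle.dump(D,open('d0.pkl','wb'))
o=get_obs(); print(o)
for n in ['top','side']:
  for t in 'blue_tray red_tray driver transformer tweeter coil film_capacitor solder_reel can_capacitor'.split():
    for r in vision.silhouettes(D[n],t)[:4]:
        print(n,t,round(r['p'],2),np.round(r['centre']),r['mask'].sum(), np.nanmedian(cloud(D[n])[r['mask']],axis=0).round(3))
E
```

```text
top 1 [[-0.002, -0.977, 0.211, 0.383], [-1.0, 0.001, -0.002, 0.015], [0.001, -0.211, -0.977, 0.88], [0.0, 0.0, 0.0, 1.0]] [[392.0, 0.0, 321.7], [0.0, 392.0, 203.6], [0.0, 0.0, 1.0]] [0.0302 0.     0.     0.     0.    ]
side 2 [[-0.933, -0.227, 0.279, 0.245], [-0.359, 0.562, -0.745, 0.852], [0.012, -0.795, -0.606, 0.731], [0.0, 0.0, 0.0, 1.0]] [[439.0, 0.0, 318.1], [0.0, 439.0, 197.7], [0.0, 0.0, 1.0]] [-0.1023  0.      0.      0.      0.    ]
wrist 3 [[0.385, -0.888, -0.252, 0.31], [-0.923, -0.371, -0.104, -0.548], [-0.002, 0.273, -0.962, 0.383], [0.0, 0.0, 0.0, 1.0]] [[288.9, 0.0, 312.5], [0.0, 288.9, 199.5], [0.0, 0.0, 1.0]] [0.0077 0.     0.     0.     0.    ]
{'time': 0.15, 'q': array([-1.35450865e+00,  5.28248766e-01,  1.43362818e+00, -2.55772865e-05,
        1.18137554e+00, -1.78510221e-01]), 'joint_velocities': array([ 2.31644384e-03, -7.73243152e-04, -1.82669565e-03, -9.81230365e-04,
       -5.93059905e-05, -8.84438251e-04]), 'joint_torque': array([ 9.08515358e-04, -4.40429592e+01, -1.76843333e+01,  6.33907341e-02,
        5.52837050e-02, -7.85493671e-05]), 'position': array(
[... 950 characters left out ...]
36]
side blue_tray 0.91 [364. 154.] 1580 [ 0.518 -0.291  0.007]
side red_tray 0.76 [284. 293.] 4876 [0.524 0.301 0.005]
side driver 0.69 [282. 191.] 414 [0.663 0.018 0.036]
side transformer 0.77 [367. 215.] 328 [0.428 0.007 0.034]
side transformer 0.61 [337. 206.] 281 [0.508 0.019 0.035]
side tweeter 0.66 [343. 238.] 482 [0.452 0.126 0.035]
side coil 0.48 [295. 170.] 249 [ 0.684 -0.116  0.031]
side coil 0.33 [329. 173.] 389 [ 0.578 -0.096  0.043]
side film_capacitor 0.75 [364. 153.] 1590 [ 0.521 -0.292  0.007]
side film_capacitor 0.51 [256. 219.] 304 [0.687 0.125 0.03 ]
side solder_reel 0.74 [326. 175.] 385 [ 0.577 -0.095  0.043]
side can_capacitor 0.48 [370. 186.] 256 [ 0.458 -0.097  0.041]
```

View pics/top0.png

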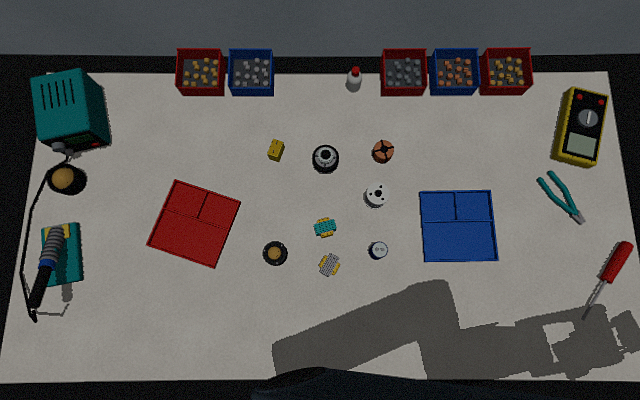

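View pics/side0.png

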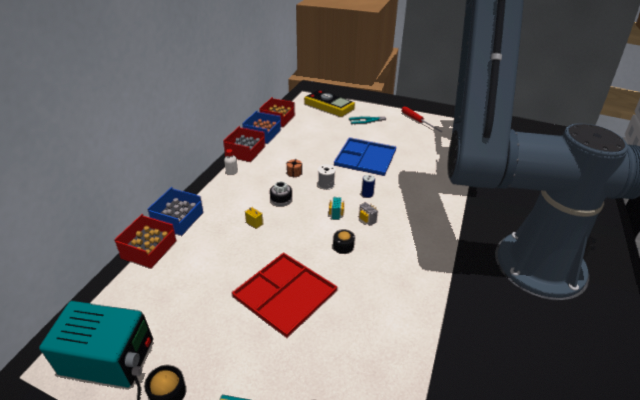

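View pics/wrist0.png

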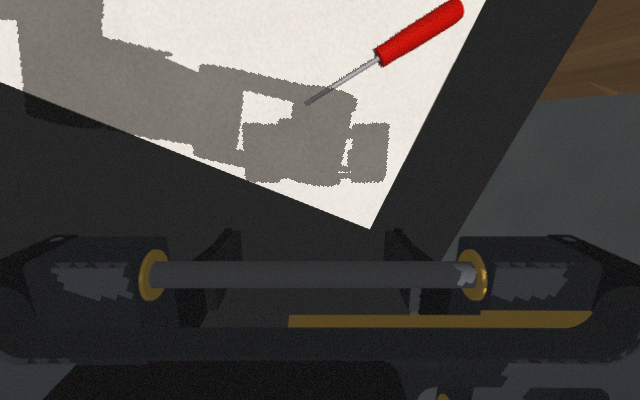

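The top view shows the grey transformer at (328,265), its turquoise look-alike at (325,228), the tweeter at (275,253) and the driver at (325,158). The coil is at (383,151), the film capacitor at (276,150), the reel at (376,196) and the can at (378,250). The red tray is at (194,225) on the left and the blue tray at (456,224) on the right. Next I'll fit models to the masks from both views.

```bash
cat > fit.py <<'E'
from h import *
from scipy.optimize import minimize
def box(a,b,h,z0=0): return np.array([[x,y,z] for x in(-a/2,a/2) for y in(-b/2,b/2) for z in(z0,h)])
def cyl(d,z0,z1):
    t=np.linspace(0,2*np.pi,32,endpoint=False); r=d/2
    return np.vstack([np.c_[r*np.cos(t),r*np.sin(t),t*0+z] for z in(z0,z1)])
M={'blue_tray':[box(.16,.16,.015)],'red_tray':[box(.16,.16,.015)],
'driver':[cyl(.054,0,.008),cyl(.062,.008,.034),cyl(.035,.034,.053)],
'transformer':[box(.046,.022,.04),box(.028,.040,.033,.007)],
'tweeter':[cyl(.052,0,.034),cyl(.03,.034,.042)],'coil':[cyl(.046,0,.036)],
'film_capacitor':[box(.04,.026,.038)],'solder_reel':[cyl(.05,0,.053)],'can_capacitor':[cyl(.035,0,.060)]}
def render(c,name,p):
    x,y,yaw,z=p; R=np.array([[np.cos(yaw),-np.sin(yaw)],[np.sin(yaw),np.cos(yaw)]])
    S=4; im=np.zeros((400*S,640*S),np.uint8)
    for m in M[name]:
        P=m.copy(); P[:,:2]=P[:,:2]@R.T+[x,y]; P[:,2]+=z
        h=cv2.convexHull(((proj(c,P)+.5)*S).astype(np.float32)).astype(np.int32)
        cv2.fillConvexPoly(im,h,255)
    return cv2.resize(im,(640,400),interpolation=cv2.INTER_AREA)/255.
def fit(name,views,p0,yaw=True,fixz=True):
    def f(q):
        p=[q[0]/1e3,q[1]/1e3,q[2]/50 if yaw else 0,0 if fixz else q[-1]/1e3]
        s=0
        for c,m in views:
            r=render(c,name,p); s+=np.abs(r-m).sum()/m.sum()
        return s/len(views)
    best=None
    for y0 in ([p0[2]] if not yaw else p0[2:]):
        q0=[p0[0]*1e3,p0[1]*1e3]+([y0*50] if yaw else [0])+([] if fixz else [0])
        s0=np.array([q0]+[np.array(q0)+4*np.eye(len(q0))[i] for i in range(len(q0))])
        r=minimize(f,q0,method='Nelder-Mead',options=dict(initial_simplex=s0,xatol=.1,fatol=1e-4,maxfev=250))
        if best is None or r.fun<best[0]: best=(r.fun,r.x)
    return best
E
cat > run1.py <<'E'
from fit import *
import pickle
D=pickle.load(open('d0.pkl','rb'))
# fresh shots: networks need recent ones
D={n:vision.camera(n) for n in ['top','side']}
X={'blue_tray':(.52,-.29),'red_tray':(.526,.302),'driver':(.665,.006),'transformer':(.43,0),'tweeter':(.457,.115),'coil':(.687,-.125),'film_capacitor':(.69,.117),'solder_reel':(.58,-.1),'can_capacitor':(.46,-.1)}
for t,(x,y) in X.items():
    V={};
    for n,c in D.items():
        C=cloud(c); best=None
        for r in vision.silhouettes(c,t):
            q=np.nanmedian(C[r['mask']],axis=0)
            if np.hypot(q[0]-x,q[1]-y)<.04 and best is None: best=r
        if best is None: print(t,n,'missing'); continue
        V[n]=(c,best['mask'].astype(float)); z=C[best['mask']][:,2]; print(t,n,'p',round(best['p'],2),'ztop95',np.nanpercentile(z,[80,95]).round(4))
    yaw = t in('blue_tray','red_tray','transformer','film_capacitor')
    y0=[0,.3,-.3] if 'tray' in t else list(np.arange(4)*np.pi/4)
    for k in (['top','side'],['top'],['side']):
        vs=[V[n] for n in k if n in V]
        if not vs: continue
        if len(k)<2 and len(V)<2: continue
        e,q=fit(t,vs,[x,y]+y0,yaw)
        print('  ',k,'err',round(e,3),'xy',q[:2].round(1),'yaw',round(q[2]/50,3))
    if len(V)==2:
        e,q=fit(t,list(V.values()),[x,y]+y0,yaw,False); print('   free z: xy',q[:2].round(1),'yaw',round(q[2]/50,3),'z',q[-1].round(1))
E
python3 run1.py
```

```text
blue_tray top p 0.63 ztop95 [0.0065 0.0158]
blue_tray side p 0.89 ztop95 [0.0136 0.0181]
   ['top', 'side'] err 0.057 xy [ 521.2 -291.5] yaw 0.019
   ['top'] err 0.019 xy [ 521.7 -289.8] yaw 0.015
   ['side'] err 0.036 xy [ 520.8 -298.8] yaw 0.022
   free z: xy [ 519.8 -289.5] yaw 0.017 z 4.4
red_tray top p 0.87 ztop95 [0.0064 0.0158]
red_tray side p 0.9 ztop95 [0.0108 0.0165]
   ['top', 'side'] err 0.036 xy [527.  298.1] yaw -0.333
   ['top'] err 0.027 xy [527.7 300.4] yaw -0.325
   ['side'] err 0.023 xy [526.3 296.5] yaw -0.336
   free z: xy [526.6 298.8] yaw -0.326 z 2.7
driver top p 0.6 ztop95 [0.0524 0.055 ]
driver side p 0.69 ztop95 [0.0496 0.056 ]
   ['top', 'side'] err 0.117 xy [671.9   3.6] yaw -0.097
   ['top'] err 0.042 xy [673.5   5.3] yaw -0.139
   ['side'] err 0.043 xy [672.4  -1.6] yaw -0.039
   free z: xy [670.2   5. ] yaw 0.002 z 5.7
transformer top p 0.86 ztop95 [0.0414 0.0424]
transformer side p 0.64 ztop95 [0.0417 0.0437]
   ['top', 'side'] err 0.16 xy [431.7  -3.5] yaw 2.631
   ['top'] err 0.11 xy [432.9  -2.7] yaw 2.602
   ['side'] err 0.096 xy [431.1  -8.4] yaw
[... 652 characters left out ...]
capacitor side p 0.69 ztop95 [0.0399 0.0419]
   ['top', 'side'] err 0.099 xy [696.2 113.1] yaw -0.384
solder_reel top p 0.59 ztop95 [0.0544 0.0556]
solder_reel side p 0.59 ztop95 [0.0554 0.0572]
   ['top', 'side'] err 0.17 xy [ 584.1 -108.4] yaw 0.067
   ['top'] err 0.073 xy [ 585.7 -107.4] yaw 0.028
   ['side'] err 0.151 xy [ 583.1 -115.5] yaw 0.085
   free z: xy [ 583.5 -106.4] yaw 0.069 z 5.2
can_capacitor top p 0.78 ztop95 [0.0581 0.06  ]
can_capacitor side p 0.63 ztop95 [0.0576 0.0604]
   ['top', 'side'] err 0.13 xy [ 462.1 -106.5] yaw 0.058
   ['top'] err 0.063 xy [ 462.9 -106.4] yaw 0.061
   ['side'] err 0.168 xy [ 461.7 -108. ] yaw 0.063
   free z: xy [ 462.7 -106.4] yaw 0.078 z -0.1
```

Request:
{"op": "step_arm", "data": {"slide": [[0.72,0.97,0],[0.72,0.97,0],[0.72,0.97,0]], "turn": [[0,0,-0.06],[0,0,-0.06],[0,0,-0.06]], "jaw": 1}}

```text
time: 2.35
position: [0.3139, -0.4759, 0.2223]
tool_rot: [0.497, 0.505, -0.495, 0.503]
ft_force: [-0.1, -0.7, 0.2]
grip_width: 0.0872
```

Request:
{"op": "step_arm", "data": {"slide": [[0.72,0.97,0],[0.72,0.97,0],[0.72,0.97,0]], "turn": [[0,0,0],[0,0,0],[0,0,0]]}}

```text
time: 2.65
position: [0.3859, -0.3789, 0.2226]
tool_rot: [0.495, 0.506, -0.494, 0.505]
ft_force: [-0.4, 0.1, -0.2]
grip_width: 0.0869
```

Request:
{"op": "step_arm", "data": {"slide": [[0.72,0.97,0],[0.72,0.97,0],[0.72,0.97,0]], "turn": [[0,0,0],[0,0,0],[0,0,0]]}}

```text
time: 2.95
position: [0.458, -0.2823, 0.2227]
tool_rot: [0.495, 0.505, -0.494, 0.505]
ft_force: [-0.7, -0.6, -0.9]
grip_width: 0.0871
```

Request:
{"op": "step_arm", "data": {"slide": [[0.72,0.97,0],[0.72,0.97,0],[0.72,0.97,0]], "turn": [[0,0,0],[0,0,0],[0,0,0]]}}

```text
time: 3.25
position: [0.5303, -0.1855, 0.2228]
tool_rot: [0.495, 0.505, -0.494, 0.505]
ft_force: [0.2, -1.1, -0.8]
grip_width: 0.0869
```

Request:
{"op": "step_arm", "data": {"slide": [[0.72,0.97,0],[0.72,0.97,0],[0.72,0.97,0]], "turn": [[0,0,0],[0,0,0],[0,0,0]]}}

```text
time: 3.55
position: [0.6026, -0.0883, 0.2227]
tool_rot: [0.495, 0.505, -0.494, 0.505]
ft_force: [-0.3, -0.3, 0.5]
grip_width: 0.0868
```

Request:
{"op": "step_arm", "data": {"slide": [[0.7,0.92,0],[0.7,0.92,0],[0.7,0.92,0]], "turn": [[0,0,0],[0,0,0],[0,0,0]]}}

```text
time: 3.85
position: [0.6728, 0.0043, 0.2226]
tool_rot: [0.496, 0.505, -0.494, 0.506]
ft_force: [0.1, -0.0, -0.0]
grip_width: 0.087
```

```bash
cat > w.py <<'E'
from fit import *
import sys
def wrist(t,name,x,y,yaw=False,y0=(0,.785,1.57,2.36)):
    c=vision.camera('wrist'); im=c['image'].copy(); C=cloud(c)
    rs=vision.silhouettes(c,t)
    print('TCP',get_obs()['position'].round(4),get_obs()['tool_rot'].round(3))
    for r in rs[:4]:
        q=np.nanmedian(C[r['mask']],axis=0); print(t,round(r['p'],2),np.round(r['centre']),q.round(3),'z95',np.nanpercentile(C[r['mask']][:,2],95).round(4))
        if np.hypot(q[0]-x,q[1]-y)<.04:
            e,p=fit(t,[(c,r['mask'].astype(float))],[x,y]+list(y0),yaw); print('   fit err',round(e,3),p[:2].round(1),'yaw',round(p[2]/50,3))
            m=(render(c,t,[p[0]/1e3,p[1]/1e3,p[2]/50,0])>.5).astype(np.uint8)
            cs,_=cv2.findContours(m,0,1); cv2.drawContours(im,cs,-1,(0,255,0),1); break
    save(name,im)
if __name__=='__main__': a=sys.argv; wrist(a[1],a[2],float(a[3]),float(a[4]),len(a)>5)
E
python3 w.py driver w1 .672 .004
```

```text
TCP [0.6713 0.0023 0.2222] [ 0.495  0.505 -0.495  0.505]
driver 0.77 [314. 180.] [0.679 0.005 0.037] z95 0.053
   fit err 0.03 [674.6   5.3] yaw -0.044
```

View pics/w1.png

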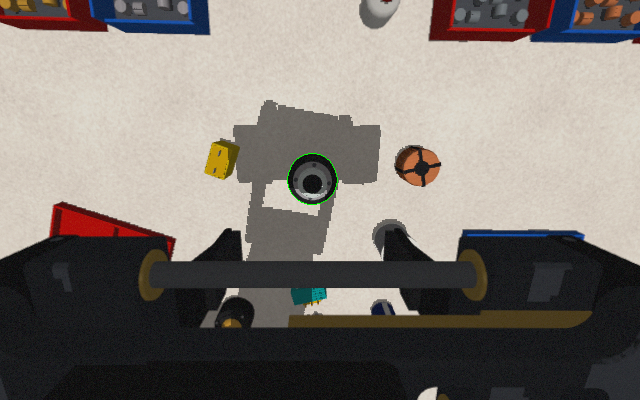

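Request:
{"op": "step_arm", "data": {"slide": [[0.02,0.02,-0.9],[0.02,0.02,-0.9]], "turn": [[0,0,0],[0,0,0]]}}

```text
time: 4.15
position: [0.6719, 0.0005, 0.1323]
tool_rot: [0.496, 0.504, -0.496, 0.505]
ft_force: [-0.6, 0.7, -0.1]
grip_width: 0.0871
```

Request:
{"op": "step_arm", "data": {"slide": [[0,0,-0.4],[0,0,-0.8],[0,0,-0.8]], "turn": [[0,0,0],[0,0,0],[0,0,0]]}}

```text
time: 4.45
position: [0.6661, 0.0009, 0.0465]
tool_rot: [0.493, 0.508, -0.499, 0.5]
ft_force: [-1.4, 0.3, -0.8]
grip_width: 0.0872
```

Request:
{"op": "step_arm", "data": {"slide": [[0,0,-0.2],[0,0,-0.4],[0,0,-0.4],[0,0,-0.4]], "turn": [[0,0,0],[0,0,0],[0,0,0],[0,0,0]]}}

```text
time: 4.85
position: [0.673, 0.0011, 0.0144]
tool_rot: [0.496, 0.504, -0.495, 0.505]
ft_force: [-0.5, 0.2, 0.9]
grip_width: 0.087
```

Request:
{"op": "step_arm", "data": {"slide": [[0,0,0],[0,0,0],[0,0,0],[0,0,0],[0,0,0],[0,0,0]], "turn": [[0,0,0],[0,0,0],[0,0,0],[0,0,0],[0,0,0],[0,0,0]], "jaw": 0.6, "newtons": 35}}

```text
time: 5.45
position: [0.6728, 0.0033, 0.0135]
tool_rot: [0.496, 0.504, -0.495, 0.504]
ft_force: [-0.5, 3.6, 6.0]
grip_width: 0.0617
```

Request:
{"op": "step_arm", "data": {"slide": [[0,0,0.3],[0,0,0.7],[0,0,1],[0,0,1]], "turn": [[0,0,0],[0,0,0],[0,0,0],[0,0,0]]}}

```text
time: 5.85
position: [0.6755, 0.0013, 0.1163]
tool_rot: [0.497, 0.502, -0.494, 0.507]
ft_force: [1.4, -0.4, -3.6]
grip_width: 0.0616
```

Request:
{"op": "step_arm", "data": {"slide": [[-0.2,-0.32,0],[-0.5,-0.8,0],[-0.62,-0.98,0],[-0.62,-0.98,0]], "turn": [[0,0,0],[0,0,0],[0,0,0],[0,0,0]]}}

```text
time: 6.25
position: [0.6059, -0.0988, 0.1094]
tool_rot: [0.495, 0.506, -0.498, 0.501]
ft_force: [0.0, 0.7, -4.7]
grip_width: 0.0612
```

Request:
{"op": "step_arm", "data": {"slide": [[-0.25,-0.4,0],[-0.5,-0.8,0],[-0.62,-0.98,0],[-0.62,-0.98,0]], "turn": [[0,0,0],[0,0,0],[0,0,0],[0,0,0]]}}

```text
time: 6.65
position: [0.5459, -0.1957, 0.1104]
tool_rot: [0.496, 0.505, -0.497, 0.502]
ft_force: [0.7, 0.4, -4.6]
grip_width: 0.0612
```

Request:
{"op": "step_arm", "data": {"slide": [[-0.25,-0.4,0],[-0.5,-0.8,0],[-0.62,-0.97,0],[-0.62,-0.97,0]], "turn": [[0,0,0],[0,0,0],[0,0,0],[0,0,0]]}}

```text
time: 7.05
position: [0.4853, -0.2925, 0.1111]
tool_rot: [0.496, 0.504, -0.496, 0.503]
ft_force: [-0.1, 0.3, -3.4]
grip_width: 0.0614
```

```bash
python3 w.py blue_tray w2 .5217 -.29 1; python3 -c "
from h import *
save('top2',vision.camera('top')['image'])"
```

```text
TCP [ 0.4863 -0.2899  0.1113] [ 0.496  0.505 -0.495  0.503]
blue_tray 0.73 [310. 139.] [ 0.543 -0.29   0.002] z95 0.0144
   fit err 0.193 [ 522.1 -290.9] yaw 1.589
```

View pics/w2.png

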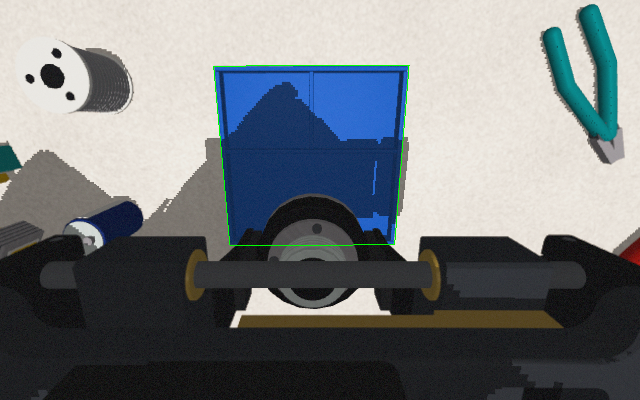

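View pics/top2.png

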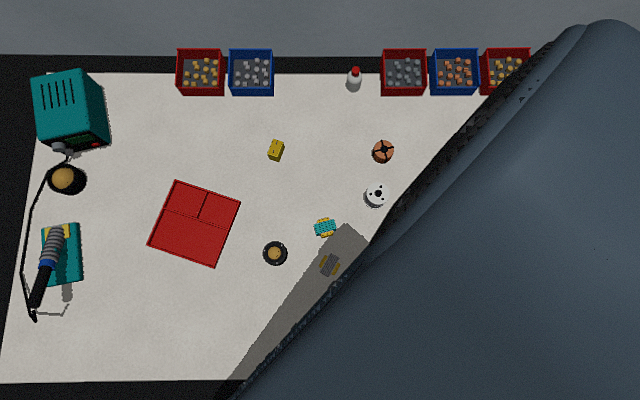

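Request:
{"op": "step_arm", "data": {"slide": [[0,0,-0.4],[0,0,-0.7],[0,0,-0.85],[0,0,-0.85],[0,0,-0.85]], "turn": [[0,0,0],[0,0,0],[0,0,0],[0,0,0],[0,0,0]]}}

```text
time: 7.7
position: [0.4872, -0.2898, 0.0274]
tool_rot: [0.495, 0.505, -0.495, 0.505]
ft_force: [0.4, -0.4, -4.4]
grip_width: 0.0614
```

Request:
{"op": "step_arm", "data": {"slide": [[0,0,-0.04],[0,0,-0.08],[0,0,-0.08],[0,0,-0.08]], "turn": [[0,0,0],[0,0,0],[0,0,0],[0,0,0]]}}

```text
time: 8.1
position: [0.4865, -0.291, 0.0199]
tool_rot: [0.496, 0.504, -0.496, 0.505]
ft_force: [0.3, -0.1, -4.1]
grip_width: 0.0612
```

Still carrying the full weight (-4.1 N). I'll go down gently until it makes contact.

Request:
{"op": "step_arm", "data": {"slide": [[0,0,-0.02],[0,0,-0.02],[0,0,-0.02]], "turn": [[0,0,0],[0,0,0],[0,0,0]]}}

```text
time: 8.4
position: [0.4864, -0.2909, 0.0176]
tool_rot: [0.496, 0.504, -0.496, 0.504]
ft_force: [0.1, -0.3, -4.8]
grip_width: 0.0616
```

Request:
{"op": "step_arm", "data": {"slide": [[0,0,-0.01],[0,0,-0.01],[0,0,-0.01]], "turn": [[0,0,0],[0,0,0],[0,0,0]]}}

```text
time: 8.7
position: [0.4865, -0.291, 0.0166]
tool_rot: [0.496, 0.504, -0.496, 0.505]
ft_force: [0.2, -0.3, -3.8]
grip_width: 0.0618
```

Request:
{"op": "step_arm", "data": {"slide": [[0,0,-0.01],[0,0,-0.01],[0,0,-0.01]], "turn": [[0,0,0],[0,0,0],[0,0,0]]}}

```text
time: 9.0
position: [0.4865, -0.291, 0.0165]
tool_rot: [0.496, 0.504, -0.496, 0.505]
ft_force: [-1.7, 0.7, 6.5]
grip_width: 0.0612
```

Request:
{"op": "step_arm", "data": {"slide": [[0,0,-0.01],[0,0,-0.01],[0,0,-0.01]], "turn": [[0,0,0],[0,0,0],[0,0,0]]}}

```text
time: 9.3
position: [0.4865, -0.291, 0.0164]
tool_rot: [0.495, 0.504, -0.496, 0.505]
ft_force: [-1.9, 2.1, 12.0]
grip_width: 0.061
```

Request:
{"op": "step_arm", "data": {"slide": [[0,0,0],[0,0,0],[0,0,0],[0,0,0]], "turn": [[0,0,0],[0,0,0],[0,0,0],[0,0,0]], "jaw": 1}}

```text
time: 9.7
position: [0.4865, -0.2909, 0.0143]
tool_rot: [0.496, 0.504, -0.496, 0.504]
ft_force: [0.4, 1.1, 0.1]
grip_width: 0.0832
```

Request:
{"op": "step_arm", "data": {"slide": [[0,0,0.2],[0,0,0.6],[0,0,1],[0,0,1]], "turn": [[0,0,0],[0,0,0],[0,0,0],[0,0,0]]}}

```text
time: 10.1
position: [0.4895, -0.2935, 0.1194]
tool_rot: [0.496, 0.501, -0.495, 0.508]
ft_force: [1.8, -0.4, 0.4]
grip_width: 0.0869
```

Request:
{"op": "step_arm", "data": {"slide": [[-0.2,0.95,0.7],[-0.2,0.95,0.7],[-0.2,0.95,0.7],[-0.2,0.95,0.7]], "turn": [[0,0,0.08],[0,0,0.08],[0,0,0.08],[0,0,0.08]]}}

```text
time: 10.5
position: [0.4659, -0.1933, 0.1856]
tool_rot: [0.353, 0.613, -0.352, 0.613]
ft_force: [1.0, -1.4, 0.9]
grip_width: 0.0872
```

Request:
{"op": "step_arm", "data": {"slide": [[-0.2,0.95,0],[-0.2,0.95,0],[-0.2,0.95,0],[-0.2,0.95,0]], "turn": [[0,0,0.08],[0,0,0.08],[0,0,0.08],[0,0,0.08]]}}

```text
time: 10.9
position: [0.4454, -0.099, 0.1839]
tool_rot: [0.189, 0.682, -0.189, 0.681]
ft_force: [-0.3, 0.4, 0.5]
grip_width: 0.0867
```

Request:
{"op": "step_arm", "data": {"slide": [[-0.15,0.95,0],[-0.15,0.95,0],[-0.15,0.95,0],[-0.15,0.95,0]], "turn": [[0,0,0],[0,0,0],[0,0,0],[0,0,0]]}}

```text
time: 11.3
position: [0.4311, -0.005, 0.1841]
tool_rot: [0.19, 0.681, -0.19, 0.681]
ft_force: [-0.6, -0.5, 0.2]
grip_width: 0.0872
```

```bash
python3 w.py transformer w3 .432 -.003 1; python3 -c "
from h import *
save('top3',vision.camera('top')['image'])"
```

```text
TCP [ 0.432  -0.0066  0.1844] [ 0.191  0.68  -0.191  0.681]
transformer 0.83 [374. 136.] [0.514 0.01  0.039] z95 0.0405
```

View pics/w3.png

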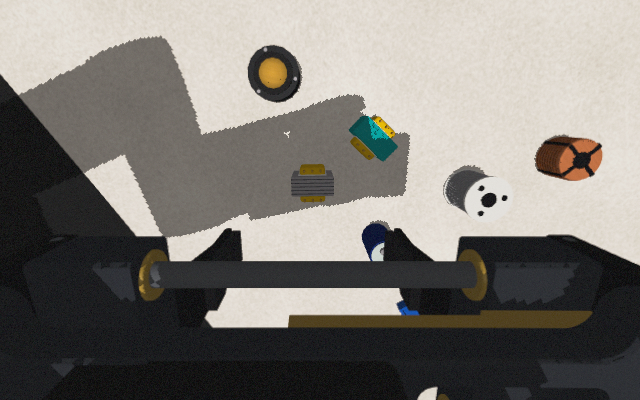

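View pics/top3.png

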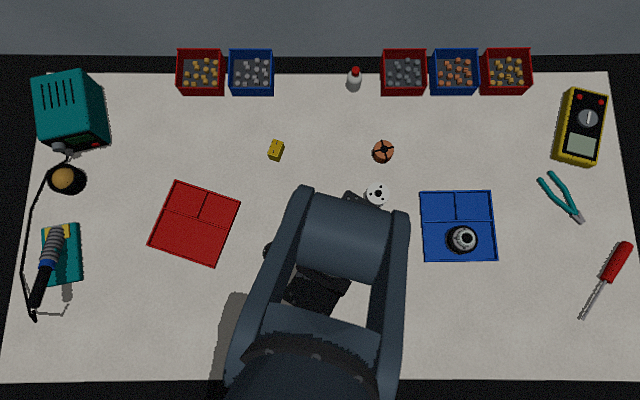

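Run:
```python
from h import *
c=vision.camera('wrist'); C=cloud(c)
print(C[184,313],C[176,295],C[176,331],C[193,295],C[193,331])
hs=cv2.cvtColor(c['image'],cv2.COLOR_RGB2HSV)
m=(C[:,:,2]>.035)&(C[:,:,2]<.046)&(np.hypot(C[:,:,0]-.432,C[:,:,1]+.003)<.04)
P=C[m][:,:2].astype(np.float32); print(len(P),P.mean(0),cv2.minAreaRect(P*1000))
S=(m&(hs[:,:,1]<90)); P=C[S][:,:2].astype(np.float32); print(len(P),cv2.minAreaRect(P*1000),np.median(C[S][:,2]))
print(get_obs()['position'])
```

```text
[ 0.43662488 -0.00273052  0.0397492 ] [0.42457965 0.01480196 0.03905415] [ 0.45771675 -0.00544881  0.03906485] [ 0.41441537 -0.00122111  0.03893381] [ 0.44805367 -0.0220253   0.03814143]
888 [ 0.4334647  -0.00183463] ((433.11444091796875, -2.2736072540283203), (35.12934875488281, 46.10897445678711), 59.92203903198242)
854 ((431.5282287597656, -4.868503570556641), (29.259492874145508, 45.945987701416016), 59.26112365722656) 0.03923314703255565
[ 0.43204825 -0.00704775  0.18444565]
```

Request:
{"op": "step_arm", "data": {"slide": [[0.013,0.045,-0.4],[0.013,0.045,-0.9],[0.013,0.045,-0.9]], "turn": [[0,0,0.004],[0,0,0.004],[0,0,0.004]]}}

```text
time: 11.8
position: [0.4284, -0.0014, 0.0885]
tool_rot: [0.183, 0.689, -0.183, 0.677]
ft_force: [-0.8, 0.3, 0.8]
grip_width: 0.0869
```

Request:
{"op": "step_arm", "data": {"slide": [[0,0,-0.3],[0,0,-0.6],[0,0,-0.77],[0,0,-0.77],[0,0,-0.77]], "turn": [[0,0,0],[0,0,0],[0,0,0],[0,0,0],[0,0,0]]}}

```text
time: 12.3
position: [0.4339, -0.0022, 0.0191]
tool_rot: [0.183, 0.682, -0.183, 0.684]
ft_force: [0.1, 0.1, -0.1]
grip_width: 0.087
```

Request:
{"op": "step_arm", "data": {"slide": [[0,0,0],[0,0,0],[0,0,0],[0,0,0],[0,0,0],[0,0,0],[0,0,0]], "turn": [[0,0,0],[0,0,0],[0,0,0],[0,0,0],[0,0,0],[0,0,0],[0,0,0]], "jaw": 0.4, "newtons": 30}}

```text
time: 13.0
position: [0.4327, -0.0013, 0.0176]
tool_rot: [0.183, 0.683, -0.183, 0.683]
ft_force: [-0.8, 0.5, 2.4]
grip_width: 0.0458
```

Request:
{"op": "step_arm", "data": {"slide": [[0,0,0.2],[0,0,0.6],[0,0,1],[0,0,1]], "turn": [[0,0,0],[0,0,0],[0,0,0],[0,0,0]]}}

```text
time: 13.4
position: [0.4354, -0.0019, 0.121]
tool_rot: [0.183, 0.68, -0.183, 0.686]
ft_force: [1.1, 0.8, -3.0]
grip_width: 0.0456
```

Request:
{"op": "step_arm", "data": {"slide": [[0.2,-0.4,0],[0.44,-0.83,0],[0.44,-0.83,0],[0.44,-0.83,0]], "turn": [[0,0,-0.02],[0,0,-0.04],[0,0,-0.06],[0,0,-0.06]]}}

```text
time: 13.8
position: [0.4763, -0.0852, 0.1162]
tool_rot: [0.308, 0.637, -0.308, 0.636]
ft_force: [-0.2, 0.7, -2.3]
grip_width: 0.0457
```

Request:
{"op": "step_arm", "data": {"slide": [[0.2,-0.4,0],[0.44,-0.83,0],[0.44,-0.83,0],[0.44,-0.83,0]], "turn": [[0,0,-0.02],[0,0,-0.04],[0,0,-0.06],[0,0,-0.06]]}}

```text
time: 14.2
position: [0.5194, -0.1668, 0.116]
tool_rot: [0.421, 0.57, -0.421, 0.567]
ft_force: [-1.3, 0.6, -2.3]
grip_width: 0.0457
```

Request:
{"op": "step_arm", "data": {"slide": [[0.2,-0.4,0],[0.44,-0.83,0],[0.44,-0.83,0],[0.44,-0.83,0]], "turn": [[0,0,-0.02],[0,0,-0.044],[0,0,-0.044],[0,0,-0.044]]}}

```text
time: 14.6
position: [0.5631, -0.2488, 0.1161]
tool_rot: [0.494, 0.507, -0.495, 0.504]
ft_force: [-0.8, 0.9, -2.3]
grip_width: 0.046
```

Run:
```python
from h import *
c=vision.camera('wrist'); save('w4',c['image'])
print(get_obs()['position'],get_obs()['tool_rot'])
```

```text
[ 0.56241947 -0.24772406  0.11600708] [ 0.49413507  0.50771798 -0.49466679  0.50334656]
```

View pics/w4.png

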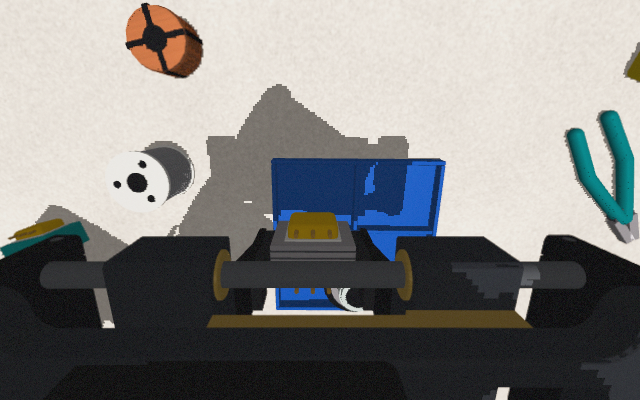

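Request:
{"op": "step_arm", "data": {"slide": [[0.03,-0.03,-0.3],[0.03,-0.03,-0.7],[0.03,-0.03,-0.9],[0.03,-0.03,-0.9],[0.03,-0.03,-0.9]], "turn": [[0,0,0],[0,0,0],[0,0,0],[0,0,0],[0,0,0]]}}

```text
time: 15.15
position: [0.5668, -0.2515, 0.0274]
tool_rot: [0.495, 0.506, -0.495, 0.504]
ft_force: [-0.4, -0.4, -1.6]
grip_width: 0.0459
```

Request:
{"op": "step_arm", "data": {"slide": [[0,0,-0.02],[0,0,-0.04],[0,0,-0.04],[0,0,-0.04]], "turn": [[0,0,0],[0,0,0],[0,0,0],[0,0,0]]}}

```text
time: 15.55
position: [0.568, -0.2536, 0.0242]
tool_rot: [0.496, 0.504, -0.495, 0.505]
ft_force: [0.7, 0.1, -2.0]
grip_width: 0.0461
```

Request:
{"op": "step_arm", "data": {"slide": [[0,0,-0.01],[0,0,-0.01],[0,0,-0.01]], "turn": [[0,0,0],[0,0,0],[0,0,0]]}}

```text
time: 15.85
position: [0.5677, -0.2534, 0.0225]
tool_rot: [0.496, 0.504, -0.496, 0.504]
ft_force: [-0.0, -0.3, -2.2]
grip_width: 0.0456
```

Request:
{"op": "step_arm", "data": {"slide": [[0,0,-0.015],[0,0,-0.015],[0,0,-0.015]], "turn": [[0,0,0],[0,0,0],[0,0,0]]}}

```text
time: 16.15
position: [0.5676, -0.2534, 0.0209]
tool_rot: [0.496, 0.505, -0.496, 0.504]
ft_force: [-0.5, 0.3, -2.4]
grip_width: 0.046
```

Request:
{"op": "step_arm", "data": {"slide": [[0,0,-0.01],[0,0,-0.01],[0,0,-0.01]], "turn": [[0,0,0],[0,0,0],[0,0,0]]}}

```text
time: 16.45
position: [0.5678, -0.2534, 0.0206]
tool_rot: [0.496, 0.504, -0.495, 0.505]
ft_force: [-1.8, 0.9, 3.7]
grip_width: 0.0457
```

Request:
{"op": "step_arm", "data": {"slide": [[0,0,0],[0,0,0],[0,0,0],[0,0,0],[0,0,0]], "turn": [[0,0,0],[0,0,0],[0,0,0],[0,0,0],[0,0,0]], "jaw": 1}}

```text
time: 16.95
position: [0.5677, -0.2534, 0.0199]
tool_rot: [0.496, 0.504, -0.496, 0.504]
ft_force: [0.4, 0.0, -0.2]
grip_width: 0.0777
```

Request:
{"op": "step_arm", "data": {"slide": [[0,0,0.2],[0,0,0.6],[0,0,1],[0,0,1]], "turn": [[0,0,0],[0,0,0],[0,0,0],[0,0,0]]}}

```text
time: 17.35
position: [0.5714, -0.2557, 0.1258]
tool_rot: [0.496, 0.5, -0.495, 0.509]
ft_force: [0.8, -1.2, 0.6]
grip_width: 0.0868
```

Request:
{"op": "step_arm", "data": {"slide": [[-0.28,0.92,0.7],[-0.28,0.92,0.7],[-0.28,0.92,0.7]], "turn": [[0,0,-0.055],[0,0,-0.055],[0,0,-0.055]]}}

```text
time: 17.65
position: [0.5386, -0.1585, 0.1915]
tool_rot: [0.576, 0.411, -0.575, 0.411]
ft_force: [-0.1, -1.1, -0.8]
grip_width: 0.087
```

Request:
{"op": "step_arm", "data": {"slide": [[-0.28,0.92,0],[-0.28,0.92,0],[-0.28,0.92,0]], "turn": [[0,0,0],[0,0,0],[0,0,0]]}}

```text
time: 17.95
position: [0.5075, -0.0639, 0.1892]
tool_rot: [-0.573, -0.415, 0.575, -0.411]
ft_force: [-0.6, 0.8, 0.1]
grip_width: 0.0871
```

Request:
{"op": "step_arm", "data": {"slide": [[-0.28,0.92,0],[-0.28,0.92,0],[-0.28,0.92,0]], "turn": [[0,0,0],[0,0,0],[0,0,0]]}}

```text
time: 18.25
position: [0.4803, 0.0266, 0.1893]
tool_rot: [-0.573, -0.415, 0.575, -0.412]
ft_force: [0.3, -0.5, -0.1]
grip_width: 0.0867
```

Request:
{"op": "step_arm", "data": {"slide": [[-0.26,0.92,0],[-0.26,0.92,0],[-0.26,0.92,0],[-0.26,0.92,0]], "turn": [[0,0,0],[0,0,0],[0,0,0],[0,0,0]]}}

```text
time: 18.65
position: [0.4582, 0.1146, 0.1898]
tool_rot: [0.574, 0.412, -0.574, 0.413]
ft_force: [-0.4, -0.8, 0.3]
grip_width: 0.0871
```

```bash
python3 w.py tweeter w5 .458 .116; python3 -c "
from h import *
save('top5',vision.camera('top')['image'])"
```

```text
TCP [0.4588 0.1134 0.1899] [ 0.575  0.411 -0.575  0.412]
tweeter 0.86 [312. 187.] [0.462 0.115 0.035] z95 0.0405
   fit err 0.044 [459.3 115.7] yaw 0.017
```

View pics/w5.png

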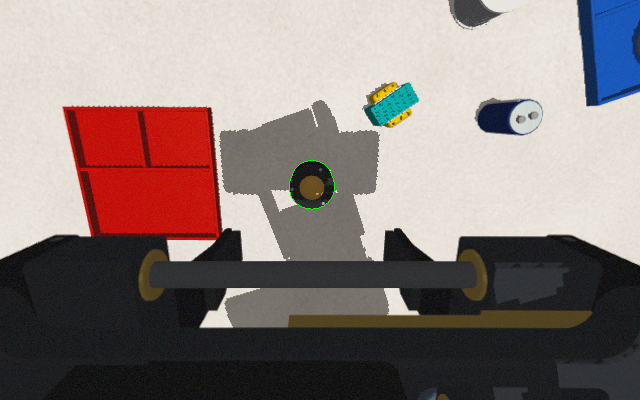

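View pics/top5.png

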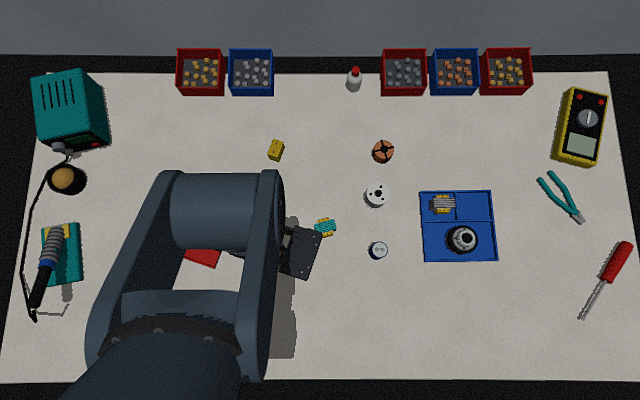

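```bash
python3 w.py red_tray w6 .527 .30 1; python3 w.py film_capacitor w6b .69 .117 1
```

```text
TCP [0.4585 0.1132 0.19  ] [ 0.575  0.411 -0.575  0.411]
red_tray 0.78 [145. 169.] [0.537 0.301 0.003] z95 0.0143
   fit err 0.04 [528.3 299.2] yaw 1.24
TCP [0.4582 0.1135 0.19  ] [ 0.575  0.411 -0.575  0.411]
```

Request:
{"op": "step_arm", "data": {"slide": [[0.005,0.02,-0.4],[0.005,0.02,-0.9],[0.005,0.02,-0.9]], "turn": [[0,0,0],[0,0,0],[0,0,0]]}}

```text
time: 19.3
position: [0.4533, 0.1159, 0.094]
tool_rot: [-0.57, -0.415, 0.58, -0.408]
ft_force: [-1.2, 0.2, -0.5]
grip_width: 0.087
```

Request:
{"op": "step_arm", "data": {"slide": [[0,0,-0.4],[0,0,-0.7],[0,0,-0.89],[0,0,-0.89],[0,0,-0.89]], "turn": [[0,0,0],[0,0,0],[0,0,0],[0,0,0],[0,0,0]]}}

```text
time: 19.8
position: [0.4595, 0.1164, 0.0127]
tool_rot: [0.576, 0.411, -0.574, 0.412]
ft_force: [0.0, -0.4, -0.0]
grip_width: 0.0868
```

Request:
{"op": "step_arm", "data": {"slide": [[0,0,0],[0,0,0],[0,0,0],[0,0,0],[0,0,0],[0,0,0],[0,0,0]], "turn": [[0,0,0],[0,0,0],[0,0,0],[0,0,0],[0,0,0],[0,0,0],[0,0,0]], "jaw": 0.45, "newtons": 25}}

```text
time: 20.5
position: [0.4582, 0.1166, 0.0112]
tool_rot: [-0.575, -0.412, 0.575, -0.412]
ft_force: [0.5, -0.3, 4.8]
grip_width: 0.0514
```

Request:
{"op": "step_arm", "data": {"slide": [[0,0,0.2],[0,0,0.6],[0,0,1],[0,0,1]], "turn": [[0,0,0],[0,0,0],[0,0,0],[0,0,0]]}}

```text
time: 20.9
position: [0.4613, 0.1169, 0.1147]
tool_rot: [0.578, 0.41, -0.572, 0.414]
ft_force: [0.4, 0.9, -2.1]
grip_width: 0.0515
```

Request:
{"op": "step_arm", "data": {"slide": [[0.1,0.4,0],[0.185,0.8,0],[0.185,0.97,0],[0.185,0.97,0]], "turn": [[0,0,0],[0,0,0],[0,0,0],[0,0,0]]}}

```text
time: 21.3
position: [0.4759, 0.2156, 0.1097]
tool_rot: [-0.574, -0.413, 0.575, -0.412]
ft_force: [0.5, -0.3, -1.9]
grip_width: 0.0515
```

Request:
{"op": "step_arm", "data": {"slide": [[0.1,0.4,0],[0.185,0.8,0],[0.185,0.97,0],[0.185,0.97,0],[0.185,0.97,0]], "turn": [[0,0,0],[0,0,0],[0,0,0],[0,0,0],[0,0,0]]}}

```text
time: 21.8
position: [0.4938, 0.3092, 0.1099]
tool_rot: [-0.573, -0.412, 0.576, -0.412]
ft_force: [0.5, -0.1, -2.1]
grip_width: 0.0513
```

```bash
python3 w.py red_tray w7 .528 .30 1; python3 -c "
from h import *
print(get_obs()['q'])"
```

```text
TCP [0.4943 0.3088 0.1104] [-0.574 -0.411  0.576 -0.411]
red_tray 0.96 [307. 140.] [0.546 0.293 0.002] z95 0.0143
   fit err 0.163 [527.9 299.8] yaw -0.325
[ 3.67055177e-01  6.21310368e-01  1.63576161e+00 -6.04175100e-04
  8.87311802e-01  2.26721147e+00]
```

View pics/w7.png

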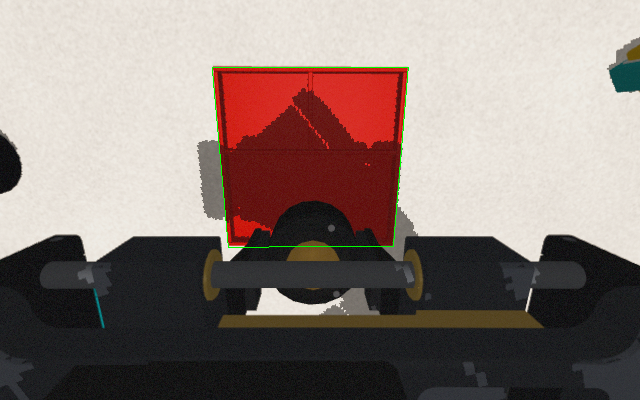

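Request:
{"op": "step_arm", "data": {"slide": [[0.01,0.015,-0.3],[0.01,0.015,-0.7],[0.01,0.015,-0.9],[0.01,0.015,-0.9],[0.01,0.015,-0.9]], "turn": [[0,0,0],[0,0,0],[0,0,0],[0,0,0],[0,0,0]]}}

```text
time: 22.4
position: [0.4964, 0.3111, 0.0212]
tool_rot: [-0.575, -0.411, 0.575, -0.411]
ft_force: [0.6, 0.3, -1.2]
grip_width: 0.0515
```

Request:
{"op": "step_arm", "data": {"slide": [[0,0,-0.02],[0,0,-0.045],[0,0,-0.045],[0,0,-0.045]], "turn": [[0,0,0],[0,0,0],[0,0,0],[0,0,0]]}}

```text
time: 22.8
position: [0.4965, 0.3123, 0.0172]
tool_rot: [0.575, 0.412, -0.575, 0.412]
ft_force: [0.5, 0.5, -1.0]
grip_width: 0.0515
```

Request:
{"op": "step_arm", "data": {"slide": [[0,0,-0.01],[0,0,-0.01],[0,0,-0.01]], "turn": [[0,0,0],[0,0,0],[0,0,0]]}}

```text
time: 23.1
position: [0.4961, 0.3121, 0.0156]
tool_rot: [-0.575, -0.412, 0.575, -0.412]
ft_force: [0.7, -1.5, -2.2]
grip_width: 0.0516
```

Request:
{"op": "step_arm", "data": {"slide": [[0,0,-0.01],[0,0,-0.01],[0,0,-0.01]], "turn": [[0,0,0],[0,0,0],[0,0,0]]}}

```text
time: 23.4
position: [0.4961, 0.3121, 0.0144]
tool_rot: [-0.575, -0.412, 0.575, -0.412]
ft_force: [0.1, -0.0, -1.7]
grip_width: 0.0516
```

Request:
{"op": "step_arm", "data": {"slide": [[0,0,-0.01],[0,0,-0.01],[0,0,-0.01]], "turn": [[0,0,0],[0,0,0],[0,0,0]]}}

```text
time: 23.7
position: [0.4962, 0.3121, 0.0142]
tool_rot: [0.575, 0.412, -0.575, 0.412]
ft_force: [-1.8, -0.0, 5.9]
grip_width: 0.0514
```

Request:
{"op": "step_arm", "data": {"slide": [[0,0,0],[0,0,0],[0,0,0],[0,0,0],[0,0,0]], "turn": [[0,0,0],[0,0,0],[0,0,0],[0,0,0],[0,0,0]], "jaw": 1}}

```text
time: 24.2
position: [0.4962, 0.3121, 0.0134]
tool_rot: [-0.575, -0.412, 0.575, -0.412]
ft_force: [-0.3, -0.2, -0.4]
grip_width: 0.0823
```

Request:
{"op": "step_arm", "data": {"slide": [[0,0,0.2],[0,0,0.6],[0,0,1],[0,0,1]], "turn": [[0,0,0],[0,0,0],[0,0,0],[0,0,0]]}}

```text
time: 24.6
position: [0.5001, 0.3137, 0.1188]
tool_rot: [0.579, 0.411, -0.571, 0.413]
ft_force: [1.3, 0.8, 0.8]
grip_width: 0.087
```

Request:
{"op": "step_arm", "data": {"slide": [[0.39,-0.875,0.8],[0.39,-0.875,0.8],[0.39,-0.875,0.8]], "turn": [[0,0,0],[0,0,0],[0,0,0]]}}

```text
time: 24.9
position: [0.5375, 0.2227, 0.1956]
tool_rot: [0.576, 0.41, -0.574, 0.412]
ft_force: [-0.4, 0.9, -0.9]
grip_width: 0.0871
```

Run:
```python
from h import *
c=vision.camera('wrist'); save('w8',c['image'])
```

Request:
{"op": "step_arm", "data": {"slide": [[0.39,-0.875,0],[0.39,-0.875,0],[0.39,-0.875,0]], "turn": [[0,0,0],[0,0,0],[0,0,0]]}}

```text
time: 25.25
position: [0.5766, 0.1326, 0.1927]
tool_rot: [0.576, 0.409, -0.576, 0.411]
ft_force: [0.1, -0.1, -0.4]
grip_width: 0.0874
```

```bash
python3 w.py film_capacitor w9 .693 .115 1
```

```text
TCP [0.5737 0.1365 0.1923] [-0.575 -0.412  0.576 -0.41 ]
film_capacitor 0.84 [287.  75.] [0.695 0.119 0.037] z95 0.039
   fit err 0.058 [695.1 119.6] yaw -0.332
```

View pics/w8.png

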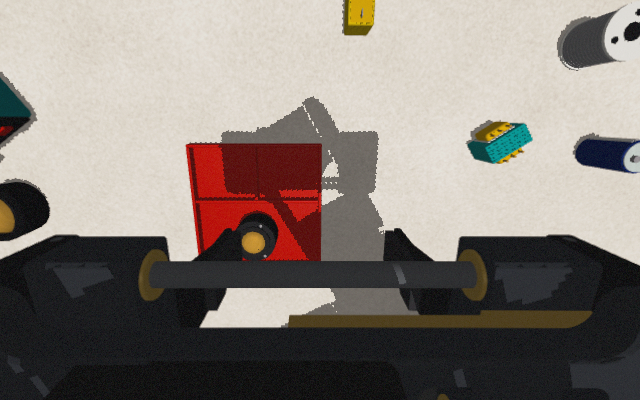

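View pics/w9.png

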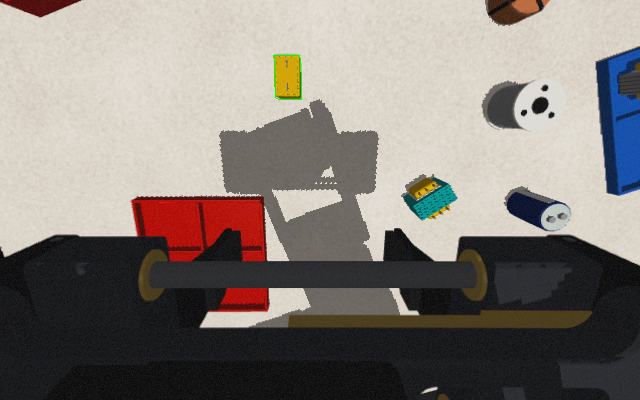

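Request:
{"op": "step_arm", "data": {"slide": [[0.39,-0.875,0],[0.39,-0.875,0],[0.39,-0.875,0]], "turn": [[0,0,0],[0,0,0],[0,0,0]]}}

```text
time: 25.65
position: [0.6154, 0.0466, 0.193]
tool_rot: [0.576, 0.41, -0.575, 0.412]
ft_force: [-0.4, 0.1, 0.1]
grip_width: 0.0874
```

Request:
{"op": "step_arm", "data": {"slide": [[0.39,-0.875,0],[0.39,-0.875,0],[0.39,-0.875,0]], "turn": [[0,0,0],[0,0,0],[0,0,0]]}}

```text
time: 25.95
position: [0.6544, -0.0411, 0.1929]
tool_rot: [0.576, 0.41, -0.575, 0.412]
ft_force: [0.2, 0.4, 0.4]
grip_width: 0.087
```

Request:
{"op": "step_arm", "data": {"slide": [[0.38,-0.875,0],[0.38,-0.875,0],[0.38,-0.875,0],[0.38,-0.875,0]], "turn": [[0,0,0],[0,0,0],[0,0,0],[0,0,0]]}}

```text
time: 26.35
position: [0.6895, -0.1237, 0.1923]
tool_rot: [-0.575, -0.413, 0.575, -0.411]
ft_force: [1.0, 0.2, -0.5]
grip_width: 0.087
```

```bash
python3 w.py coil w10 .692 -.1255
```

```text
TCP [ 0.6891 -0.1225  0.1928] [-0.574 -0.413  0.575 -0.411]
coil 0.96 [315. 176.] [ 0.696 -0.128  0.035] z95 0.0366
   fit err 0.042 [ 693.6 -127.6] yaw 0.036
```

View pics/w10.png

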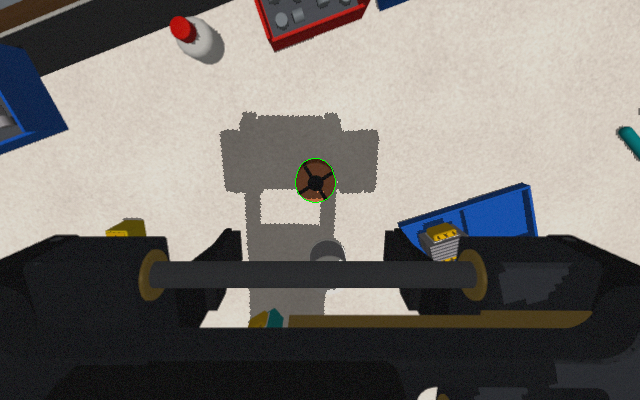

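Request:
{"op": "step_arm", "data": {"slide": [[0.04,-0.045,-0.4],[0.04,-0.045,-0.9],[0.04,-0.045,-0.9]], "turn": [[0,0,0],[0,0,0],[0,0,0]]}}

```text
time: 26.75
position: [0.6874, -0.1253, 0.0953]
tool_rot: [-0.571, -0.418, 0.578, -0.407]
ft_force: [-1.9, 0.3, -0.8]
grip_width: 0.0872
```

Request:
{"op": "step_arm", "data": {"slide": [[0,0,-0.4],[0,0,-0.7],[0,0,-0.86],[0,0,-0.86],[0,0,-0.86]], "turn": [[0,0,0],[0,0,0],[0,0,0],[0,0,0],[0,0,0]]}}

```text
time: 27.25
position: [0.6954, -0.1296, 0.0195]
tool_rot: [0.575, 0.411, -0.574, 0.413]
ft_force: [0.3, 0.3, -0.1]
grip_width: 0.0869
```

Request:
{"op": "step_arm", "data": {"slide": [[0,0,0],[0,0,0],[0,0,0],[0,0,0],[0,0,0],[0,0,0],[0,0,0],[0,0,0]], "turn": [[0,0,0],[0,0,0],[0,0,0],[0,0,0],[0,0,0],[0,0,0],[0,0,0],[0,0,0]], "jaw": 0.4, "newtons": 25}}

```text
time: 28.05
position: [0.6943, -0.1298, 0.0176]
tool_rot: [0.575, 0.412, -0.575, 0.412]
ft_force: [-0.1, 0.8, 0.8]
grip_width: 0.0457
```

Request:
{"op": "step_arm", "data": {"slide": [[0,0,0.2],[0,0,0.6],[0,0,1],[0,0,1]], "turn": [[0,0,0],[0,0,0],[0,0,0],[0,0,0]]}}

```text
time: 28.45
position: [0.6986, -0.1314, 0.124]
tool_rot: [0.577, 0.408, -0.572, 0.416]
ft_force: [1.1, -0.7, -1.0]
grip_width: 0.0451
```

Request:
{"op": "step_arm", "data": {"slide": [[-0.15,0.4,0],[-0.3,0.8,0],[-0.34,0.94,0],[-0.34,0.94,0]], "turn": [[0,0,0],[0,0,0],[0,0,0],[0,0,0]]}}

```text
time: 28.85
position: [0.6584, -0.0333, 0.1163]
tool_rot: [-0.573, -0.414, 0.575, -0.412]
ft_force: [0.6, -1.0, -1.6]
grip_width: 0.0456
```

Request:
{"op": "step_arm", "data": {"slide": [[-0.15,0.4,0],[-0.3,0.8,0],[-0.34,0.94,0],[-0.34,0.94,0]], "turn": [[0,0,0],[0,0,0],[0,0,0],[0,0,0]]}}

```text
time: 29.25
position: [0.6261, 0.0589, 0.1171]
tool_rot: [-0.574, -0.412, 0.575, -0.412]
ft_force: [-0.3, -0.6, -1.5]
grip_width: 0.0453
```

Request:
{"op": "step_arm", "data": {"slide": [[-0.15,0.4,0],[-0.3,0.8,0],[-0.34,0.94,0],[-0.34,0.94,0]], "turn": [[0,0,0],[0,0,0],[0,0,0],[0,0,0]]}}

```text
time: 29.65
position: [0.593, 0.1523, 0.1174]
tool_rot: [0.575, 0.412, -0.574, 0.413]
ft_force: [0.4, -0.6, -1.8]
grip_width: 0.0455
```

Request:
{"op": "step_arm", "data": {"slide": [[-0.15,0.4,0],[-0.3,0.8,0],[-0.34,0.94,0],[-0.34,0.94,0],[-0.34,0.94,0]], "turn": [[0,0,0],[0,0,0],[0,0,0],[0,0,0],[0,0,0]]}}

```text
time: 30.15
position: [0.56, 0.2444, 0.1175]
tool_rot: [0.575, 0.411, -0.575, 0.412]
ft_force: [0.5, -0.1, -1.8]
grip_width: 0.0452
```

Run:
```python
from h import *
c=vision.camera('wrist'); save('w11',c['image'])
c=vision.camera('top'); save('top11',c['image'])
print(get_obs()['position'],get_obs()['tool_rot'])
```

```text
[0.5597478  0.2441168  0.11757674] [ 0.5755043   0.41071794 -0.57512093  0.41151123]
```

View pics/w11.png

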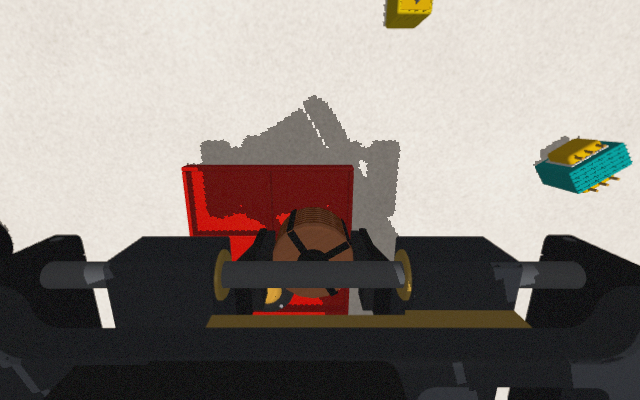

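View pics/top11.png

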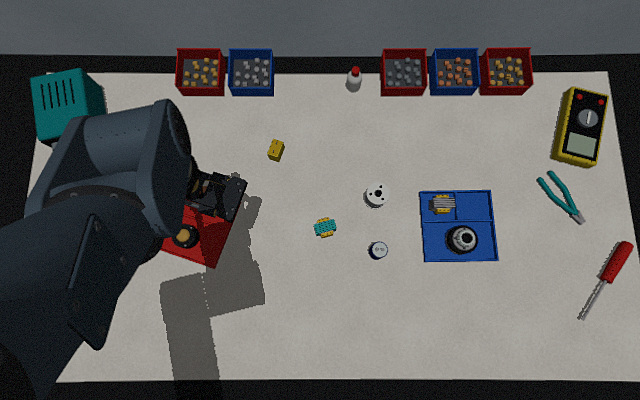

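Request:
{"op": "step_arm", "data": {"slide": [[-0.03,0.035,-0.3],[-0.03,0.035,-0.7],[-0.03,0.035,-0.9],[-0.03,0.035,-0.9],[-0.03,0.035,-0.9]], "turn": [[0,0,0],[0,0,0],[0,0,0],[0,0,0],[0,0,0]]}}

```text
time: 30.75
position: [0.5562, 0.2485, 0.0276]
tool_rot: [0.575, 0.411, -0.575, 0.411]
ft_force: [-0.1, -0.2, -1.5]
grip_width: 0.0456
```

Request:
{"op": "step_arm", "data": {"slide": [[0,0,-0.02],[0,0,-0.05],[0,0,-0.05],[0,0,-0.05]], "turn": [[0,0,0],[0,0,0],[0,0,0],[0,0,0]]}}

```text
time: 31.15
position: [0.5555, 0.2497, 0.0232]
tool_rot: [0.575, 0.412, -0.575, 0.412]
ft_force: [-1.4, -0.1, -2.5]
grip_width: 0.045
```

Request:
{"op": "step_arm", "data": {"slide": [[0,0,-0.01],[0,0,-0.01],[0,0,-0.01]], "turn": [[0,0,0],[0,0,0],[0,0,0]]}}

```text
time: 31.45
position: [0.5552, 0.2497, 0.0215]
tool_rot: [-0.575, -0.412, 0.575, -0.412]
ft_force: [0.1, 0.5, -2.4]
grip_width: 0.0452
```

Request:
{"op": "step_arm", "data": {"slide": [[0,0,-0.01],[0,0,-0.01],[0,0,-0.01]], "turn": [[0,0,0],[0,0,0],[0,0,0]]}}

```text
time: 31.75
position: [0.5553, 0.2497, 0.0206]
tool_rot: [0.575, 0.412, -0.575, 0.412]
ft_force: [0.1, -0.2, -1.0]
grip_width: 0.0453
```

Request:
{"op": "step_arm", "data": {"slide": [[0,0,-0.01],[0,0,-0.01],[0,0,-0.01]], "turn": [[0,0,0],[0,0,0],[0,0,0]]}}

```text
time: 32.05
position: [0.5553, 0.2497, 0.0205]
tool_rot: [0.575, 0.412, -0.575, 0.412]
ft_force: [-1.5, 0.2, 4.7]
grip_width: 0.0455
```

Request:
{"op": "step_arm", "data": {"slide": [[0,0,0],[0,0,0],[0,0,0],[0,0,0],[0,0,0]], "turn": [[0,0,0],[0,0,0],[0,0,0],[0,0,0],[0,0,0]], "jaw": 1}}

```text
time: 32.55
position: [0.5552, 0.2496, 0.0194]
tool_rot: [-0.575, -0.412, 0.575, -0.412]
ft_force: [-0.6, -0.6, -1.0]
grip_width: 0.0772
```

Request:
{"op": "step_arm", "data": {"slide": [[0,0,0.2],[0,0,0.6],[0,0,1],[0,0,1]], "turn": [[0,0,0],[0,0,0],[0,0,0],[0,0,0]]}}

```text
time: 32.95
position: [0.5594, 0.2508, 0.1251]
tool_rot: [0.579, 0.41, -0.571, 0.413]
ft_force: [1.3, 0.6, -0.7]
grip_width: 0.0871
```

Request:
{"op": "step_arm", "data": {"slide": [[0.7,-0.65,0.7],[0.7,-0.65,0.7],[0.7,-0.65,0.7]], "turn": [[0,0,0],[0,0,0],[0,0,0]]}}

```text
time: 33.25
position: [0.6298, 0.1823, 0.1925]
tool_rot: [0.578, 0.409, -0.573, 0.413]
ft_force: [0.2, -0.4, -0.4]
grip_width: 0.0873
```

Request:
{"op": "step_arm", "data": {"slide": [[0.68,-0.65,0],[0.68,-0.65,0],[0.68,-0.65,0],[0.68,-0.65,0]], "turn": [[0,0,0],[0,0,0],[0,0,0],[0,0,0]]}}

```text
time: 33.65
position: [0.693, 0.1185, 0.1881]
tool_rot: [-0.575, -0.412, 0.576, -0.411]
ft_force: [0.2, 0.2, 0.7]
grip_width: 0.087
```

```bash
python3 w.py film_capacitor w12 .695 .119 1; python3 -c "
from h import *
save('top12',vision.camera('top')['image'])"
```

```text
TCP [0.6918 0.1202 0.1884] [-0.574 -0.413  0.576 -0.411]
film_capacitor 0.96 [309. 181.] [0.7   0.118 0.037] z95 0.0388
   fit err 0.055 [696.8 118.8] yaw -0.34
```

View pics/w12.png

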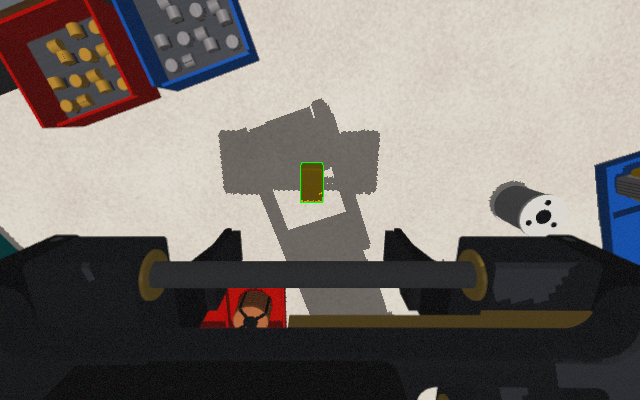

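View pics/top12.png

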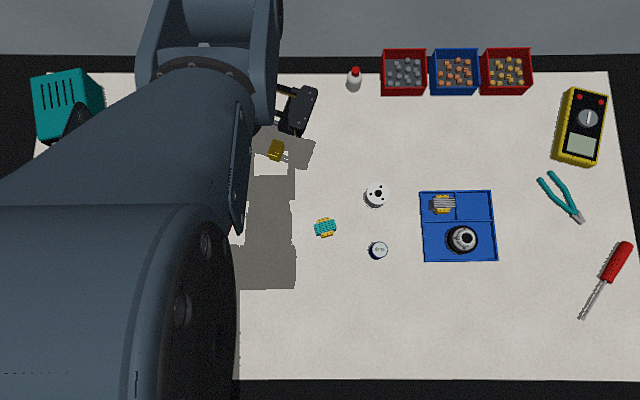

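Request:
{"op": "step_arm", "data": {"slide": [[0.035,-0.01,-0.4],[0.035,-0.01,-0.9],[0.035,-0.01,-0.9]], "turn": [[0,0,0],[0,0,0],[0,0,0]]}}

```text
time: 34.1
position: [0.6891, 0.1198, 0.0912]
tool_rot: [-0.569, -0.416, 0.58, -0.408]
ft_force: [-1.8, 0.9, -0.6]
grip_width: 0.0866
```

Request:
{"op": "step_arm", "data": {"slide": [[0,0,-0.4],[0,0,-0.7],[0,0,-0.81],[0,0,-0.81],[0,0,-0.81]], "turn": [[0,0,0],[0,0,0],[0,0,0],[0,0,0],[0,0,0]]}}

```text
time: 34.6
position: [0.6982, 0.1191, 0.0209]
tool_rot: [0.576, 0.411, -0.574, 0.413]
ft_force: [0.9, 0.2, 1.0]
grip_width: 0.0871
```

Request:
{"op": "step_arm", "data": {"slide": [[0,0,0],[0,0,0],[0,0,0],[0,0,0],[0,0,0],[0,0,0],[0,0,0],[0,0,0],[0,0,0],[0,0,0]], "turn": [[0,0,0],[0,0,0],[0,0,0],[0,0,0],[0,0,0],[0,0,0],[0,0,0],[0,0,0],[0,0,0],[0,0,0]], "jaw": 0.15, "newtons": 18}}

```text
time: 35.6
position: [0.6966, 0.1186, 0.0184]
tool_rot: [-0.575, -0.412, 0.575, -0.412]
ft_force: [-0.2, -0.2, -0.9]
grip_width: 0.0254
```

Request:
{"op": "step_arm", "data": {"slide": [[0,0,0.2],[0,0,0.6],[0,0,1],[0,0,1]], "turn": [[0,0,0],[0,0,0],[0,0,0],[0,0,0]]}}

```text
time: 36.0
position: [0.7015, 0.1188, 0.1255]
tool_rot: [0.579, 0.409, -0.571, 0.414]
ft_force: [0.9, -0.6, 0.1]
grip_width: 0.0257
```

Request:
{"op": "step_arm", "data": {"slide": [[-0.2,0.3,0],[-0.38,0.68,0],[-0.38,0.68,0]], "turn": [[0,0,0],[0,0,0],[0,0,0]]}}

```text
time: 36.3
position: [0.6545, 0.1911, 0.1175]
tool_rot: [-0.573, -0.415, 0.575, -0.411]
ft_force: [-0.1, -0.2, -0.6]
grip_width: 0.0257
```

Request:
{"op": "step_arm", "data": {"slide": [[-0.2,0.3,0],[-0.38,0.68,0],[-0.38,0.68,0]], "turn": [[0,0,0],[0,0,0],[0,0,0]]}}

```text
time: 36.6
position: [0.617, 0.2587, 0.1175]
tool_rot: [-0.573, -0.414, 0.575, -0.412]
ft_force: [-0.8, 0.7, -1.8]
grip_width: 0.0257
```

Request:
{"op": "step_arm", "data": {"slide": [[-0.2,0.3,0],[-0.38,0.68,0],[-0.38,0.68,0],[-0.38,0.68,0]], "turn": [[0,0,0],[0,0,0],[0,0,0],[0,0,0]]}}

```text
time: 37.0
position: [0.5825, 0.3228, 0.118]
tool_rot: [-0.574, -0.412, 0.575, -0.413]
ft_force: [0.5, -0.9, -1.0]
grip_width: 0.0259
```

Run:
```python
from h import *
c=vision.camera('wrist'); save('w13',c['image'])
print(get_obs()['position'],get_obs()['tool_rot'],get_obs()['grip_width'])
```

```text
[0.58310094 0.32195918 0.11808814] [-0.57460997 -0.41160073  0.57491781 -0.41216226] 0.026201687964330703
```

View pics/w13.png

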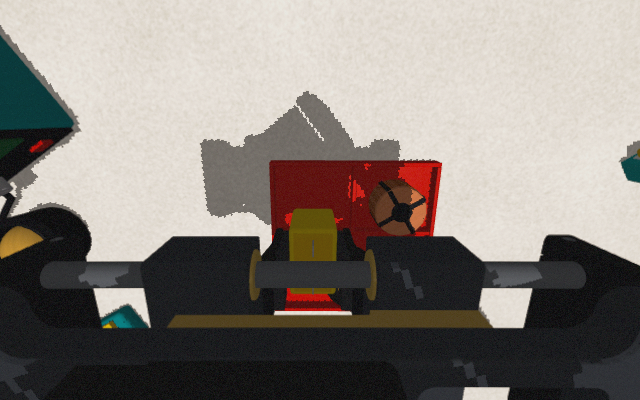

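Request:
{"op": "step_arm", "data": {"slide": [[0,0,-0.3],[0,0,-0.7],[0,0,-0.9],[0,0,-0.9],[0,0,-0.9]], "turn": [[0,0,0],[0,0,0],[0,0,0],[0,0,0],[0,0,0]]}}

```text
time: 37.55
position: [0.5838, 0.3214, 0.0285]
tool_rot: [0.575, 0.411, -0.575, 0.411]
ft_force: [0.4, 0.2, -0.4]
grip_width: 0.0263
```

Request:
{"op": "step_arm", "data": {"slide": [[0,0,-0.02],[0,0,-0.05],[0,0,-0.05],[0,0,-0.05]], "turn": [[0,0,0],[0,0,0],[0,0,0],[0,0,0]]}}

```text
time: 37.95
position: [0.583, 0.3228, 0.0242]
tool_rot: [0.575, 0.412, -0.574, 0.412]
ft_force: [0.1, -0.1, -1.9]
grip_width: 0.026
```

Request:
{"op": "step_arm", "data": {"slide": [[0,0,-0.01],[0,0,-0.01],[0,0,-0.01]], "turn": [[0,0,0],[0,0,0],[0,0,0]]}}

```text
time: 38.25
position: [0.5826, 0.3227, 0.0226]
tool_rot: [-0.575, -0.412, 0.575, -0.412]
ft_force: [0.1, 0.3, -0.2]
grip_width: 0.0257
```

Request:
{"op": "step_arm", "data": {"slide": [[0,0,-0.01],[0,0,-0.01],[0,0,-0.01]], "turn": [[0,0,0],[0,0,0],[0,0,0]]}}

```text
time: 38.55
position: [0.5827, 0.3226, 0.0215]
tool_rot: [-0.575, -0.412, 0.575, -0.412]
ft_force: [-0.6, 0.2, -0.9]
grip_width: 0.0257
```

Request:
{"op": "step_arm", "data": {"slide": [[0,0,-0.01],[0,0,-0.01],[0,0,-0.01]], "turn": [[0,0,0],[0,0,0],[0,0,0]]}}

```text
time: 38.85
position: [0.5827, 0.3226, 0.0214]
tool_rot: [0.575, 0.412, -0.575, 0.412]
ft_force: [-1.1, -1.1, 6.2]
grip_width: 0.0259
```

Request:
{"op": "step_arm", "data": {"slide": [[0,0,0],[0,0,0],[0,0,0],[0,0,0],[0,0,0]], "turn": [[0,0,0],[0,0,0],[0,0,0],[0,0,0],[0,0,0]], "jaw": 0.52}}

```text
time: 39.35
position: [0.5827, 0.3226, 0.0203]
tool_rot: [-0.575, -0.412, 0.575, -0.412]
ft_force: [0.2, 0.4, 0.4]
grip_width: 0.0448
```

Request:
{"op": "step_arm", "data": {"slide": [[0,0,0.2],[0,0,0.6],[0,0,1],[0,0,1]], "turn": [[0,0,0],[0,0,0],[0,0,0],[0,0,0]]}}

```text
time: 39.75
position: [0.5871, 0.3243, 0.127]
tool_rot: [0.579, 0.411, -0.57, 0.413]
ft_force: [1.7, 0.3, 0.8]
grip_width: 0.0453
```

Request:
{"op": "step_arm", "data": {"slide": [[-0.3,-0.9,0.9],[-0.3,-0.9,0.9],[-0.3,-0.9,0.9],[-0.3,-0.9,0.9]], "turn": [[0,0,0],[0,0,0],[0,0,0],[0,0,0]]}}

```text
time: 40.15
position: [0.5536, 0.2307, 0.2134]
tool_rot: [0.577, 0.41, -0.574, 0.412]
ft_force: [1.1, 0.4, 0.6]
grip_width: 0.045
```

Request:
{"op": "step_arm", "data": {"slide": [[-0.3,-0.9,0.3],[-0.3,-0.9,0.3],[-0.3,-0.9,0.3],[-0.3,-0.9,0.3]], "turn": [[0,0,0],[0,0,0],[0,0,0],[0,0,0]]}}

```text
time: 40.55
position: [0.5227, 0.1425, 0.2398]
tool_rot: [-0.575, -0.412, 0.575, -0.411]
ft_force: [-0.2, 0.3, -0.5]
grip_width: 0.0452
```

Request:
{"op": "step_arm", "data": {"slide": [[-0.3,-0.9,0.3],[-0.3,-0.9,0.3],[-0.3,-0.9,0.3],[-0.3,-0.9,0.3]], "turn": [[0,0,0],[0,0,0],[0,0,0],[0,0,0]]}}

```text
time: 40.95
position: [0.4932, 0.0532, 0.27]
tool_rot: [0.575, 0.412, -0.575, 0.411]
ft_force: [-0.1, 0.2, 0.4]
grip_width: 0.0451
```

```bash
cat > chk.py <<'E'
from fit import *
cs={n:vision.camera(n) for n in('top','side','wrist')}
X={'driver':(.4876,-.29),'transformer':(.566,-.252),'tweeter':(.496,.311),'coil':(.556,.249),'film_capacitor':(.582,.322),'solder_reel':(.585,-.107),'can_capacitor':(.463,-.106)}
TR={'b':(.522,-.2905,.018),'r':(.5282,.2995,-.328)}
for n,c in cs.items():
    im=c['image'].copy(); C=cloud(c)
    for t,(x,y) in X.items():
        for r in vision.silhouettes(c,t):
            P=C[r['mask']]; q=np.nanmedian(P,axis=0)
            if np.hypot(q[0]-x,q[1]-y)<.045:
                yw=t in('transformer','film_capacitor'); z0=0 if y in(-.107,-.106) else .003
                for mm in ():pass
                e,p=fit(t,[(c,r['mask'].astype(float))],[x,y]+[0,.785,1.57,2.36],yw)
                s=''
                if z0:
                    tr=TR['b' if y<0 else 'r']; d=p[:2]/1e3-np.array(tr[:2]); a=tr[2]; s=np.round([1e3*(d[0]*np.cos(a)+d[1]*np.sin(a)),1e3*(-d[0]*np.sin(a)+d[1]*np.cos(a))],1)
                print(n,t,round(r['p'],2),'fit',p[:2].round(1),'err',round(e,3),'z95',np.nanpercentile(P[:,2],95).round(4),'tray xy',s); break
        else: print(n,t,'not found')
    save('fin_'+n,im)
E
python3 chk.py
```

```text
top driver 0.86 fit [ 487.8 -292.6] err 0.038 z95 0.0575 tray xy [-34.2  -1.5]
top transformer 0.97 fit [ 566.4 -254.3] err 0.104 z95 0.0451 tray xy [45.  35.4]
top tweeter not found
top coil 0.4 fit [556.5 248.2] err 8.205 z95 0.0401 tray xy [ 43.3 -39.5]
top film_capacitor not found
top solder_reel 0.74 fit [ 585.5 -108.1] err 0.113 z95 0.0556 tray xy 
top can_capacitor 0.83 fit [ 463.4 -106.9] err 0.098 z95 0.0604 tray xy 
side driver 0.76 fit [ 489.4 -300.5] err 0.071 z95 0.0595 tray xy [-32.8  -9.4]
side transformer 0.79 fit [ 568.6 -269.5] err 0.195 z95 0.0472 tray xy [47.  20.2]
side tweeter 0.83 fit [495.9 305.7] err 0.062 z95 0.0446 tray xy [-32.5  -4.6]
side coil 0.84 fit [552.4 244. ] err 0.066 z95 0.0422 tray xy [ 40.8 -44.7]
side film_capacitor 0.61 fit [582.1 317.5] err 0.117 z95 0.044 tray xy [45.3 34.4]
side solder_reel 0.74 fit [ 584.5 -117.1] err 0.077 z95 0.0569 tray xy 
side can_capacitor 0.56 fit [ 461.8 -112.8] err 0.187 z95 0.0602 tray xy 
wrist driver 0.93 fit [ 487.9 -291.6] err 0.036 z95 0.056 tray xy [-34.2  -0.5]
wrist transformer 0.56 fit [ 567.7 -255.6] err 0.049 z95 0.0435 tray xy [46.3 34. ]
wrist tweeter 0.96 fit [496.9 313.6] err 0.159 z95 0.0433 tray xy [-34.2   3.3]
wrist coil 0.81 fit [553.4 251.5] err 0.09 z95 0.0396 tray xy [ 39.3 -37.3]
wrist film_capacitor 0.87 fit [582.6 324.4] err 0.087 z95 0.0421 tray xy [43.5 41.1]
wrist solder_reel 0.92 fit [ 586.1 -108.2] err 0.028 z95 0.0537 tray xy 
wrist can_capacitor 0.64 fit [ 465.  -104.4] err 0.115 z95 0.0585 tray xy
```

View pics/fin_top.png

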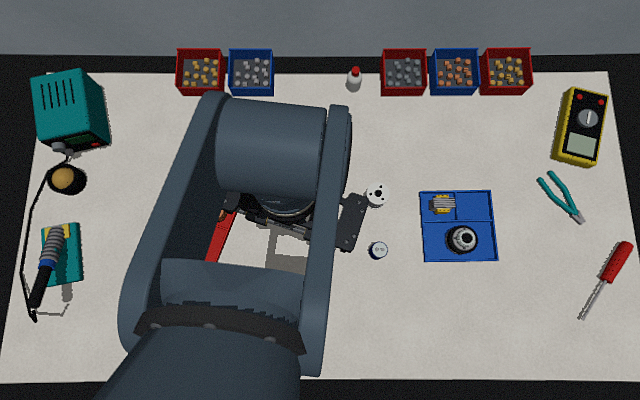

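View pics/fin_side.png

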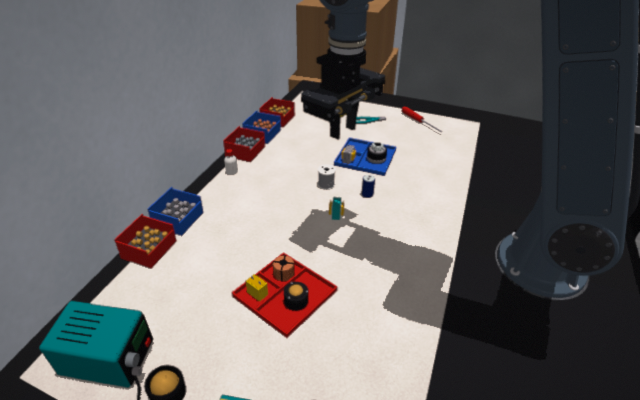

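View pics/fin_wrist.png

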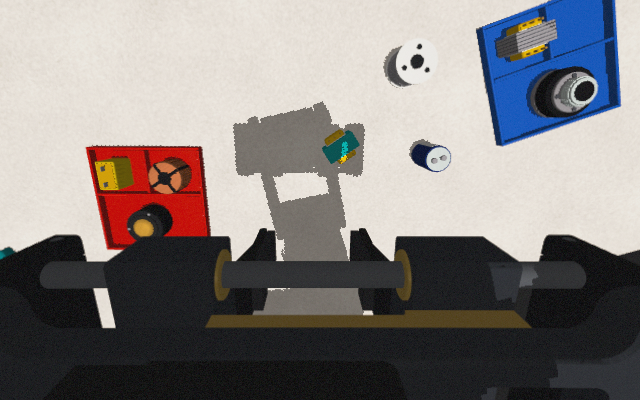

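The final pictures show every part upright in its bay. In the wrist view the driver is at (575,90), the transformer at (525,38), the tweeter at (148,223), the coil at (170,175) and the film capacitor at (113,173). The reel and the can haven't moved.

```bash
python3 -c "
from rig import *
print(hand_in())"
```

```text
the job is handed in; nothing more can be done
None
```

Both kits are made up and handed in at about 42 s of the 118 s allowed. I placed the parts in the order you gave, and each touched the tray floor before I let it go:
- **Blue tray:** the horn driver is in the wide bay and the line transformer is in the left small bay.
- **Red tray:** the tweeter is in the wide bay, the copper coil in the right small bay and the yellow film capacitor in the left small bay.

**Last checks:** the wrist camera put every part upright and inside its bay, within about 5 mm of the bay centre. The tops stand about 3 mm higher than on the bench, which fits parts flat on the tray floor. The solder reel and blue can capacitor were still where they started, within about 2 mm by the top and wrist cameras. I left the turquoise look-alike alone.

**Checks that failed or disagreed:**
- **Side camera:** its position fits were off from the other two by 2 to 15 mm throughout, worst for the transformer (14 to 15 mm). I did not rely on them.
- **Top camera:** in the last picture the arm hid the red tray, so the tweeter and film capacitor were not found there and the coil fit was unusable. Those three were checked from the wrist and side views only.

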